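# Put the mixed-up ribbon spools back in their own trays

## Robot

A 6-joint arm with a two-finger parallel gripper is mounted at the origin on the work surface. World frame = base frame: x ahead of the robot, y to its left, z up, the work surface at z = 0. Lengths are in mm, angles in rad, forces in N, time in s.
With the tool pointing down it reaches from about 400 to 925 mm from the base axis. Payload 12.5 kg.
Tool frame: the origin (TCP) lies midway between the tips of the shut fingers; the grasp point (between the pads) lies 19 mm behind it; z points along the fingers, y is the line along which they close (so a half turn about z gives the same grasp; the last joint's range is limited). The gripper opens to 95 mm and grips with 3 to 60 N. Pads are 20 mm wide; open, the fingers measure 119 mm over their backs; the gripper's body (75 mm by 180 mm) begins 59 mm behind the grasp point.
Start: joints at [-0.106, 0.491, 1.559, -0, 1.092, -0.106], TCP at [625.017, 0.021, 214.661] pointing down, gripper open.
Joint ranges: [-3.1, 3.1], [-0.84, 2.19], [0.05, 2.79], [-1.13, 4.28], [0.06, 2.93], [-2.69, 2.69]. Speed limits (rad/s): [2.22, 2.22, 2.79, 3.14, 3.14, 3.14].

## Interface

Orientations are given as [roll, pitch, yaw] about the fixed x, y, z axes, in that order (R = Rz(yaw) Ry(pitch) Rx(roll)).
In Python, from cell import * gives the robot as it stands. The module is installed in compiled form; this text tells all that it offers.
- The arm moves only by the tool arm_command, never from a script. Its arguments are lists of equal length, an entry for each row: "delta_pos": the shift along the world's x, y, z in units of 250 mm (1.0 is 250 mm), a list of three; "delta_rot": the turn, a rotation vector about the world's x, y, z in units of 90 degrees (1.0 is 90 degrees), a list of three; "claw": the closure, from 0 (fully open) to 1 (shut). In form: {"delta_pos": [[tx, ty, tz], ...], "delta_rot": [[wx, wy, wz], ...], "claw": [claw, ...]}. A call has exactly 5 rows; each row is the pose to reach, as a shift and turn from the pose commanded when the call began; what a row does not reach only later rows make up. A row lasts 1/12 s, in which the tool goes at most 41.7 mm and 7.16 degrees, less where a joint would pass 70% of its speed; a pose out of reach is approached as far as the arm can. A call with a number of a shift or a turn outside -1 to 1 is refused whole. A call with a gripper value outside its range is refused whole. The fingers move at their own pace and stop on an object; the grip force is fixed at half the most. Time passes only in rows, so rows that repeat a pose let the fingers close, or fill a call up. It gives the time, the measured TCP pose, the force, the opening and the grip force at its end, in the units of the state.
- state(): the state, without advancing time (a new reading comes with each control period).
- read_camera(name): name is "scene" or "side" or "wrist"; returns the picture (400x640x3 uint8, red, green, blue); there is no depth.
- calibration(name): a dict with "camera_matrix" (3x3 intrinsics, pixels), "T" (4x4, takes a point from camera to world coordinates). Camera axes: x right, y down, z forward; pixel columns grow to the right and rows downward; lengths in mm; the calibration is good to about 2 mm. A picture is of the moment at which its call begins: read the wrist's pose just before it. calibration takes no time and is no camera call; for the wrist camera it gives the pose at the moment of the call.
- job_done(): hands the job in; it is judged then, once.
The state is a dict: "t": time; "joints": joint angles; "qvel": joint speeds; "tau": joint torques, N m; "eef_pos": TCP position; "tcp_rot": TCP orientation; "ft_force": force on the tool from outside, world axes, zero at the start; "moment": the same for the moment, N m; "opening": opening from 0.0 (shut) to 1.0 (fully open); "grip_force": force on a finger pad.
Only numpy, scipy, OpenCV 4.12 (cv2) and the standard library are available. Lean on these libraries where they do the work, as an engineer would, in place of code of your own. Each camera call takes 0.05 s, during which the arm holds its last target. There are 200 camera calls.

## Task

The three ribbon spools beside the coding machine have got into each other's trays: stand each spool upright in the tray of its own colour, using the spare grey tray as the stopover. Keep the ribbon clean and whole: a spool may stand only in a tray, never on the bench, and must not be tipped over. Leave the brass block, the jar and the domed nut among the trays where they are.

Things in the scene. Friction and masses are not known exactly. Their poses are not given: they have to be found in the camera images.
- spool_red: Loose upright ribbon spool, about 160 g; origin: centre of its underside, z up its axis. Clear round flange 72 mm wide, 3 mm thick at the foot; red ribbon roll 62 mm wide up to 35 mm above the origin; then a black round hub 30 mm wide from 35 to 62 mm, gripped from above at any yaw. Starts in a tray of another colour.
- spool_blue: Loose upright ribbon spool, about 160 g; origin: centre of its underside, z up its axis. Clear round flange 72 mm wide, 3 mm thick at the foot; blue ribbon roll 62 mm wide up to 35 mm above the origin; then a black round hub 30 mm wide from 35 to 62 mm, gripped from above at any yaw. Starts in a tray of another colour.
- spool_yellow: Loose upright ribbon spool, about 160 g; origin: centre of its underside, z up its axis. Clear round flange 72 mm wide, 3 mm thick at the foot; yellow ribbon roll 62 mm wide up to 35 mm above the origin; then a black round hub 30 mm wide from 35 to 62 mm, gripped from above at any yaw. Starts in a tray of another colour.
- tray_red: Red square plastic tray fixed to the bench, 100 mm outside, 92 mm inside, rim 16 mm above the bench. Origin: centre of its underside, on the bench (z = 0); its inner floor is 6 mm above that. x, y along its sides, z up. Home of the red spool; another spool starts in it.
- tray_blue: Blue square plastic tray fixed to the bench, 100 mm outside, 92 mm inside, rim 16 mm above the bench. Origin: centre of its underside, on the bench (z = 0); its inner floor is 6 mm above that. x, y along its sides, z up. Home of the blue spool; another spool starts in it.
- tray_yellow: Yellow square plastic tray fixed to the bench, 100 mm outside, 92 mm inside, rim 16 mm above the bench. Origin: centre of its underside, on the bench (z = 0); its inner floor is 6 mm above that. x, y along its sides, z up. Home of the yellow spool; another spool starts in it.
- tray_grey: Spare grey square plastic tray fixed to the bench, 100 mm outside, 92 mm inside, rim 16 mm above the bench. Origin: centre of its underside, on the bench (z = 0); its inner floor is 6 mm above that. x, y along its sides, z up. Empty at the start.
- type_block: Bystander: brass type block, 36 x 50 mm, 25 mm high, loose on the bench among the trays. Origin: centre of its underside.
- jar: Bystander: small amber jar with a white cap, 46 mm across, 62 mm high, loose on the bench among the trays. Origin: centre of its underside.
- acorn_nut: Bystander: domed steel nut, 38 mm across, 34 mm high, loose on the bench among the trays. Origin: centre of its underside.
Mind the look-alikes: they are no part of the job. What is meant by the spool_yellow is not green or turquoise, and is the larger of those in its own colour.

How it is judged (in metres and radians):
On the way:
1. one of the spools stands in the spare grey tray, let go (((horizontal distance between spool_red and tray_grey below 0.015 m and z of spool_red in the frame of tray_grey between 0.003 and 0.01 m and angle between spool_red's own z axis and vertical below 0.1 rad and linear speed of spool_red below 0.03 m/s and contact force between the fingers and spool_red below 0.2 N) or (horizontal distance between spool_blue and tray_grey below 0.015 m and z of spool_blue in the frame of tray_grey between 0.003 and 0.01 m and angle between spool_blue's own z axis and vertical below 0.1 rad and linear speed of spool_blue below 0.03 m/s and contact force between the fingers and spool_blue below 0.2 N) or (horizontal distance between spool_yellow and tray_grey below 0.015 m and z of spool_yellow in the frame of tray_grey between 0.003 and 0.01 m and angle between spool_yellow's own z axis and vertical below 0.1 rad and linear speed of spool_yellow below 0.03 m/s and contact force between the fingers and spool_yellow below 0.2 N))), for 0.2 s.
At the end, for the whole second after the job is handed in: The red, blue and yellow spools each stand upright (within 0.1 rad) and at rest on the floor of the tray of their own colour, within 15 mm of its middle (any spool that lies flat inside the walls is), and are released; the grey tray is empty (horizontal distance between spool_red and tray_red below 0.015 m and z of spool_red in the frame of tray_red between 0.003 and 0.01 m and angle between each of spool_red, spool_blue, spool_yellow's own z axis and vertical below 0.1 rad and linear speed of each of spool_red, spool_blue, spool_yellow below 0.03 m/s and horizontal distance between spool_blue and tray_blue below 0.015 m and z of spool_blue in the frame of tray_blue between 0.003 and 0.01 m and horizontal distance between spool_yellow and tray_yellow below 0.015 m and z of spool_yellow in the frame of tray_yellow between 0.003 and 0.01 m); the robot touches nothing.
It fails at once if a spool comes down on the bench instead of in a tray (its origin lower than 3 mm) (height (world z) of any of spool_red, spool_blue, spool_yellow below 0.003 m).
It fails at once if a spool is tipped by more than 0.6 rad (angle between any of spool_red, spool_blue, spool_yellow's own z axis and vertical above 0.6 rad).
It fails at once if the brass type block, the jar or the domed nut is displaced by more than 15 mm (distance of any of type_block, jar, acorn_nut from where it was at the start of the episode above 0.015 m).
It also fails if it takes over 96 s, if anything falls off the work surface, if the arm or the gripper's body presses on something with over 40 N, if the wrist force passes 120 N, or if a joint passes its speed limit or range.

## Working session

There is one attempt and no reset: what is moved stays moved. The work goes in short steps, Python scripts to look and compute and a tool call to move; the robot and the scene stay as the last step left them, time stands still between calls to the robot, and variables do not carry over. Pictures are saved under pics/ and viewed, at most 14 in all, crops included, and the job is handed in when it is done.

Besides the shell and the picture viewer there is one more tool, called as name(argument=value, ...) on one line, values as JSON. arm_command: Moves the arm, as the interface text tells. Shifts and turns lie within -1 to 1; 1 stands for 250 mm of shift or 90 degrees of turn. Its arguments: {"type":"object","properties":{"delta_pos":{"type":"array"},"delta_rot":{"type":"array"},"claw":{"type":"array"}},"required":["delta_pos","delta_rot","claw"]}

```bash
mkdir -p pics; python3 - <<'E'
from cell import *
import cv2
s=state();print(s)
for n in("scene","side"):
    i=read_camera(n);cv2.imwrite(f"pics/{n}0.png",i[...,::-1])
    c=calibration(n);print(n,c["camera_matrix"],c["T"])
E
```

```text
{'t': 0.0, 'joints': array([-1.05592206e-01,  4.91527350e-01,  1.55947888e+00, -1.30757384e-05,
        1.09168875e+00, -1.05581235e-01]), 'qvel': array([ 0.00079263,  0.00199934,  0.00236392,  0.00063105,  0.00058239,
       -0.00040731]), 'tau': array([-9.52334158e-04, -6.12640929e+01, -2.58175153e+01,  6.92750537e-02,
        4.83079045e-02, -1.38641695e-05]), 'eef_pos': array([6.24743474e+02, 5.16102378e-02, 2.14071623e+02]), 'tcp_rot': array([-3.14049524e+00, -1.04636438e-04,  1.57079133e+00]), 'ft_force': array([0.26924351, 1.08715694, 0.61097635]), 'moment': array([ 0.02475302,  0.03187007, -0.02578159]), 'grip_force': 0.0, 'opening': 1.002580509266503}
scene [[490.365802     0.         311.63825746]
 [  0.         490.365802   198.37792674]
 [  0.           0.           1.        ]] [[-3.22941535e-01  5.23094196e-01 -7.88721261e-01  1.42551528e+03]
 [ 9.46397149e-01  1.72836436e-01 -2.72873602e-01  3.61435795e+02]
 [-6.41882589e-03 -8.34565772e-01 -5.50870920e-01  6.92104765e+02]
 [ 0.00000000e+00  0.00000000e+00  0.00000000e+00  1.00000000e+00]]
side [[486.1252326    0.         311.89921432]
 [  0.         486.1252326  200.79429094]
 [  0.           0.           1.        ]] [[ 9.92873175e-01 -9.28113126e-02  7.47590724e-02  4.28086724e+02]
 [-1.19036136e-01 -7.41965936e-01  6.59785532e-01 -8.64733369e+02]
 [-5.76687619e-03 -6.63982387e-01 -7.47725974e-01  1.02151152e+03]
 [ 0.00000000e+00  0.00000000e+00  0.00000000e+00  1.00000000e+00]]
```

View pics/scene0.png

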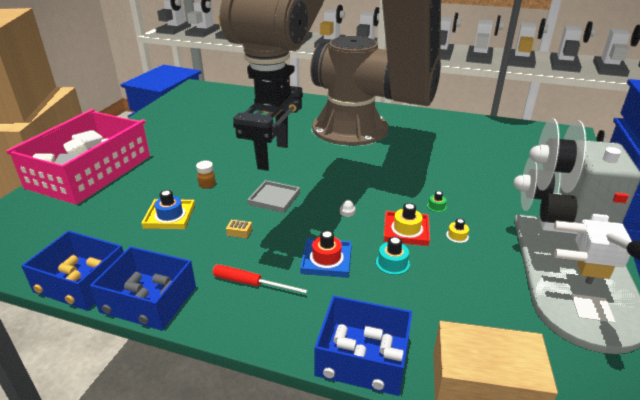

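View pics/side0.png

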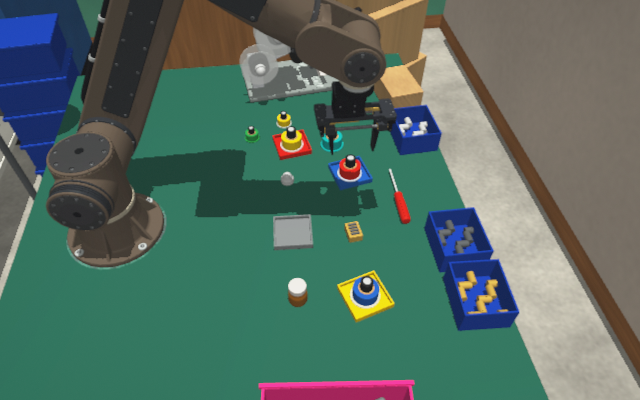

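The scene view shows the red spool in the blue tray (326,250), the blue spool in the yellow tray (167,207) and the yellow spool in the red tray (408,222). The grey tray is empty (274,195). The look-alikes are at (393,256) turquoise, (438,200) green and (458,230) small yellow. The side view agrees: yellow on red (291,140), red on blue (349,170), blue on yellow (366,293), grey (293,232).

```bash
cat > h.py <<'E'
import cv2, numpy as np
def ray(c,px,z):
    K,T=c["camera_matrix"],c["T"]
    d=T[:3,:3]@np.linalg.solve(K,[px[0],px[1],1.]); o=T[:3,3]
    return (o+d*(z-o[2])/d[2])[:2]
HS={"red":[(0,8),(172,180)],"blue":[(106,124)],"yellow":[(23,33)]}
def mask(img,col):
    h=cv2.cvtColor(img,cv2.COLOR_RGB2HSV)
    if col=="grey": return cv2.inRange(h,(0,0,70),(180,45,190))
    if col=="black": return cv2.inRange(h,(0,0,0),(180,255,50))
    return sum(cv2.inRange(h,(a,130,60),(b,255,255)) for a,b in HS[col])
def hull(img,col,box):
    """convex hull of the colour inside box (x0,y0,x1,y1): centroid, area"""
    x0,y0,x1,y1=box; m=np.zeros(img.shape[:2],np.uint8); m[y0:y1,x0:x1]=mask(img,col)[y0:y1,x0:x1]
    m=cv2.morphologyEx(m,cv2.MORPH_OPEN,np.ones((2,2),np.uint8))
    p=cv2.convexHull(cv2.findNonZero(m)); M=cv2.moments(p)
    return (M["m10"]/M["m00"],M["m01"]/M["m00"]),M["m00"],cv2.boundingRect(p)
E
python3 - <<'E'
from cell import *
from h import *
B={"scene":{"tray_yellow":("yellow",(138,190,200,232)),"tray_blue":("blue",(296,232,356,278)),"tray_red":("red",(378,205,436,246)),"tray_grey":("grey",(245,180,303,214)),
"spool_blue":("blue",(150,194,186,224)),"spool_red":("red",(308,232,346,266)),"spool_yellow":("yellow",(390,206,426,238))},
"side":{"tray_yellow":("yellow",(332,265,400,322)),"tray_blue":("blue",(324,150,376,192)),"tray_red":("red",(268,125,316,160)),"tray_grey":("grey",(266,208,320,252)),
"spool_blue":("blue",(348,272,386,310)),"spool_red":("red",(332,150,366,184)),"spool_yellow":("yellow",(276,126,308,156))}}
for n in B:
    im=read_camera(n);c=calibration(n)
    for k,(col,b) in B[n].items():
        p,a,r=hull(im,col,b)
        print(n,k,np.round(p,1),a,r,np.round(ray(c,p,8 if "tray" in k else 25),1))
    cv2.imwrite(f"pics/{n}1.png",cv2.resize(im[170:290,130:480] if n=="scene" else im[100:330,230:420],None,fx=2.2,fy=2.2,interpolation=2)[...,::-1])
w=read_camera("wrist");cv2.imwrite("pics/w0.png",w[...,::-1]);c=calibration("wrist");print(c)
E
```

```text
scene tray_yellow [169.1 214.7] 1270.0 (143, 200, 53, 30) [ 622.  -281.6]
scene tray_blue [327.1 258.5] 1606.5 (302, 240, 50, 38) [656.2 129.2]
scene tray_red [407.5 229. ] 1371.0 (385, 212, 46, 35) [497.9 274.2]
scene tray_grey [274.6 196.9] 1068.0 (249, 182, 52, 32) [469.3 -69.1]
scene spool_blue [169.4 208.7] 486.0 (156, 197, 27, 24) [ 620.  -278.8]
scene spool_red [327.3 251. ] 671.0 (313, 238, 29, 28) [651.8 128. ]
scene spool_yellow [408.5 222.2] 556.0 (396, 210, 27, 26) [494.6 274.3]
side tray_yellow [366.1 296.6] 1745.5 (338, 272, 57, 51) [ 620.8 -288. ]
side tray_blue [350.6 173.5] 923.0 (330, 158, 43, 33) [654.8 121.6]
side tray_red [292.7 145.2] 812.0 (274, 131, 39, 30) [497.7 266. ]
side tray_grey [293.4 232.7] 1254.5 (274, 215, 40, 36) [467.6 -76. ]
side spool_blue [366.3 291.9] 544.0 (354, 279, 26, 27) [ 620.3 -285.4]
side spool_red [350.4 169.2] 348.5 (341, 159, 20, 22) [653.5 122.7]
side spool_yellow [291.8 140.6] 302.0 (282, 132, 20, 19) [495.8 268.5]
{'camera_matrix': array([[287.09759485,   0.        , 320.1622741 ],
       [  0.        , 287.09759485, 200.16849755],
       [  0.        ,   0.        ,   1.        ]]), 'T': array([[ 9.99999698e-01,  3.68659754e-04, -6.84371760e-04,
         6.24053436e+02],
       [ 1.56189411e-04, -9.57724380e-01, -2.87687309e-01,
         8.20051366e+01],
       [-7.61498252e-04,  2.87687115e-01, -9.57724148e-01,
         3.85150197e+02],
       [ 0.00000000e+00,  0.00000000e+00,  0.00000000e+00,
         1.00000000e+00]])}
```

View pics/w0.png

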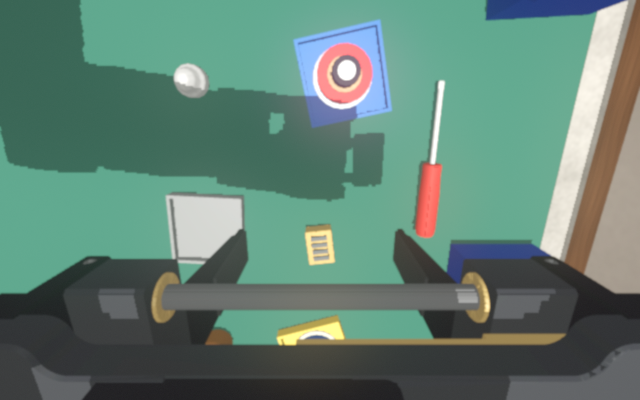

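View pics/scene1.png

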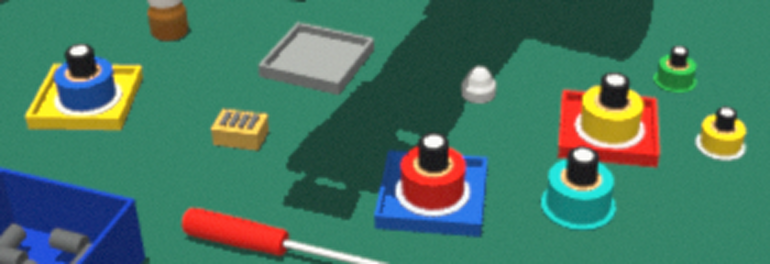

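The wrist view shows the red spool in the blue tray at about (343,73) with its hub top at (347,70). The grey tray is at about (207,229), the block at (319,244) and the nut at (190,80). The enlarged scene crop confirms which spool is in which tray.

```bash
python3 - <<'E'
from cell import *
from h import *
w=cv2.imread("pics/w0.png")[...,::-1].copy();c=calibration("wrist")
for k,col,b,z in (("tray_blue","blue",(285,10,400,135),12),("spool_red","red",(300,35,390,115),30)):
    p,a,r=hull(w,col,b);print(k,np.round(p,1),a,r,np.round(ray(c,p,z),1))
print("hub",ray(c,(347,70),68))
g=[(168,194),(244,196)];print("grey far rim corners",[np.round(ray(c,p,16),1) for p in g])
s=cv2.imread("pics/scene0.png")[...,::-1];cs=calibration("scene");sd=calibration("side")
print("hub red scene",ray(cs,(130+433/2.2,170+140/2.2),68),"yellow",ray(cs,(130+615/2.2,170+79/2.2),68),"blue",ray(cs,(130+79/2.2,170+49/2.2),68))
E
```

```text
Traceback (most recent call last):
  File "h.py", line 16, in hull
    p=cv2.convexHull(cv2.findNonZero(m)); M=cv2.moments(p)
cv2.error: OpenCV(4.12.0) /io/opencv/modules/imgproc/src/convhull.cpp:143: error: (-215:Assertion failed) total >= 0 && (depth == CV_32F || depth == CV_32S) in function 'convexHull'
```

View pics/side1.png

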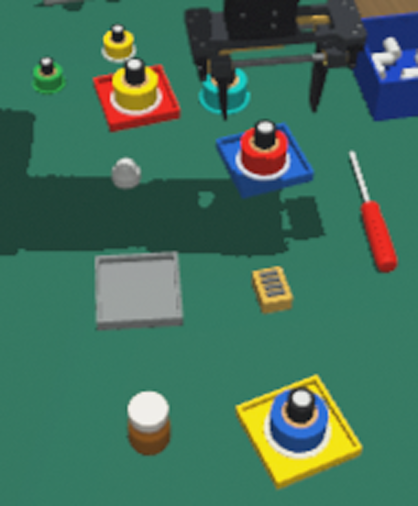

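The side crop (2.2x, offset 230,100) shows the hub tops at (135,66) yellow, (265,128) red and (301,398) blue. The nut, block and jar stand clear of the trays.

```bash
sed -i 's/"blue":\[(106,124)\]/"blue":[(100,124)]/' h.py; python3 - <<'E'
from cell import *
from h import *
w=cv2.imread("pics/w0.png")[...,::-1].copy();c=calibration("wrist")
print(cv2.cvtColor(w,cv2.COLOR_RGB2HSV)[115,340])
for k,col,b,z in (("tray_blue","blue",(285,10,400,135),12),("spool_red","red",(300,35,390,115),30)):
    try: p,a,r=hull(w,col,b);print(k,np.round(p,1),a,r,np.round(ray(c,p,z),1))
    except Exception: print(k,"none")
print("hub",ray(c,(347,70),68))
print("grey far rim corners",[np.round(ray(c,p,16),1) for p in [(168,194),(244,196)]])
cs=calibration("scene");sd=calibration("side")
S=dict(red=(433,140),yellow=(615,79),blue=(79,49));D=dict(red=(265,128),yellow=(135,66),blue=(301,398))
for k in S: print(k,np.round(ray(cs,(130+S[k][0]/2.2,170+S[k][1]/2.2),68),1),np.round(ray(sd,(230+D[k][0]/2.2,100+D[k][1]/2.2),68),1))
E
```

```text
[114  97 174]
tray_blue none
spool_red [341.  101.5] 2.0 (340, 101, 3, 2) [648.2  95.9]
hub [651.04858174 124.71641353]
grey far rim corners [array([420.7, -20.4]), array([522. , -23.1])]
red [648.2 125.4] [651.5 123.9]
yellow [491.9 271.7] [496.  267.6]
blue [ 615.2 -283.2] [ 618.9 -282.2]
```

arm_command(delta_pos=[[-0.512,0.76,0],[-0.512,0.76,0],[-0.512,0.76,0],[-0.512,0.76,0],[-0.512,0.76,0]], delta_rot=[[0,0,0],[0,0,0],[0,0,0],[0,0,0],[0,0,0]], claw=[0.4,0.4,0.4,0.4,0.4])

```text
t: 0.67
eef_pos: [507.3, 174.0, 214.7]
tcp_rot: [3.141, -0.0, 1.57]
ft_force: [1.1, 1.2, -0.1]
opening: 0.707
grip_force: 0.0
```

arm_command(delta_pos=[[0,0,0],[0,0,0],[0,0,0],[0,0,0],[0,0,0]], delta_rot=[[0,0,0],[0,0,0],[0,0,0],[0,0,0],[0,0,0]], claw=[0.4,0.4,0.4,0.4,0.4])

```text
t: 1.08
eef_pos: [509.3, 171.8, 214.5]
tcp_rot: [3.142, 0.0, 1.569]
ft_force: [-0.4, -0.4, 0.3]
opening: 0.6
grip_force: 0.0
```

```bash
cat > look.py <<'E'
import sys
from cell import *
from h import *
n=sys.argv[1]
c=calibration("wrist");w=read_camera("wrist");cv2.imwrite(f"pics/{n}.png",w[...,::-1]);np.savez(f"{n}.npz",**c)
h=cv2.cvtColor(w,cv2.COLOR_RGB2HSV)
R={"red":[(0,8),(172,180)],"blue":[(105,124)],"yellow":[(20,33)]}
print(np.round(state()["eef_pos"],1))
for k,rs in R.items():
    m=sum(cv2.inRange(h,(a,80,60),(b,255,255)) for a,b in rs); m=cv2.morphologyEx(m,cv2.MORPH_OPEN,np.ones((3,3)))
    for q in cv2.findContours(m,cv2.RETR_EXTERNAL,cv2.CHAIN_APPROX_NONE)[0]:
        if cv2.contourArea(q)<400: continue
        hu=cv2.convexHull(q);M=cv2.moments(hu);p=(M["m10"]/M["m00"],M["m01"]/M["m00"])
        (a,b),sz,_=cv2.minAreaRect(hu)
        print(k,np.round(p),"area",M["m00"],"minrect",np.round(sz),"z14",np.round(ray(c,p,14),1),"z38",np.round(ray(c,p,38),1))
E
python3 look.py w1
```

```text
[509.2 171.8 214.5]
red [428. 216.] area 1908.0 minrect [49. 48.] z14 [656.1 119.8] z38 [646.6 128.5]
red [308.  98.] area 7285.5 minrect [89. 86.] z14 [493.8 271.9] z38 [494.7 270.7]
blue [425. 210.] area 5363.0 minrect [72. 79.] z14 [651.  128.7] z38 [641.8 136.8]
blue [601. 110.] area 10205.5 minrect [140.  87.] z14 [854.4 258.3] z38 [832. 258.]
yellow [377. 337.] area 3582.5 minrect [ 18. 279.] z14 [596.9 -83.2] z38 [591.2 -61.5]
yellow [225. 297.] area 675.0 minrect [16. 51.] z14 [365.2  -9.8] z38 [374.5   7.2]
yellow [309. 109.] area 1179.5 minrect [29. 52.] z14 [494.3 260. ] z38 [495.3 259.6]
```

View pics/w1.png

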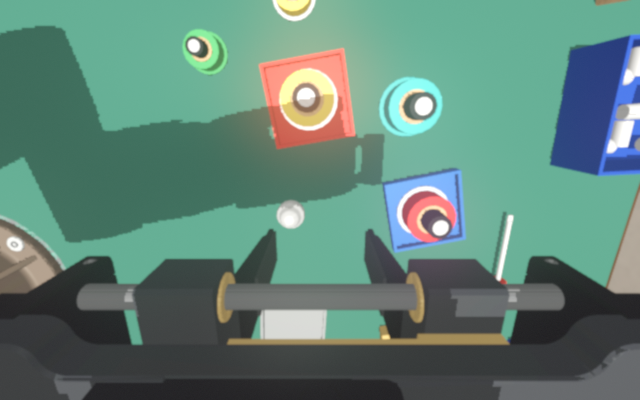

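The wrist view shows the red tray with the yellow spool at (307,98), hub top (306,97). The turquoise look-alike at (411,106) is clear of it, the nut is at (290,214) and the blue tray at (425,210).

arm_command(delta_pos=[[-0.06,0.396,0],[-0.06,0.396,0],[-0.06,0.396,0],[-0.06,0.396,-0.16],[-0.06,0.396,-0.32]], delta_rot=[[0,0,0],[0,0,0],[0,0,0],[0,0,0],[0,0,0]], claw=[0.4,0.4,0.4,0.4,0.4])

```text
t: 1.55
eef_pos: [494.8, 272.8, 135.1]
tcp_rot: [3.137, -0.002, 1.572]
ft_force: [0.8, 0.3, -2.5]
opening: 0.601
grip_force: 0.0
```

arm_command(delta_pos=[[0,0,-0.1],[0,0,-0.2],[0,0,-0.28],[0,0,-0.34],[0,0,-0.355]], delta_rot=[[0,0,0],[0,0,0],[0,0,0],[0,0,0],[0,0,0]], claw=[0.4,0.4,0.4,0.4,0.4])

```text
t: 1.97
eef_pos: [493.2, 270.7, 43.4]
tcp_rot: [-3.138, 0.001, 1.569]
ft_force: [0.3, -0.4, 0.3]
opening: 0.599
grip_force: 0.0
```

arm_command(delta_pos=[[0,0,0],[0,0,0],[0,0,0],[0,0,0],[0,0,0]], delta_rot=[[0,0,0],[0,0,0],[0,0,0],[0,0,0],[0,0,0]], claw=[1,1,1,1,1])

```text
t: 2.38
eef_pos: [494.0, 271.9, 46.8]
tcp_rot: [3.14, -0.001, 1.571]
ft_force: [0.5, -1.4, 4.0]
opening: 0.309
grip_force: 30.1
```

arm_command(delta_pos=[[0,0,0],[0,0,0.02],[0,0,0.1],[0,0,0.22],[0,0,0.36]], delta_rot=[[0,0,0],[0,0,0],[0,0,0],[0,0,0],[0,0,0]], claw=[1,1,1,1,1])

```text
t: 2.8
eef_pos: [492.6, 271.4, 136.0]
tcp_rot: [-3.138, 0.001, 1.571]
ft_force: [0.8, -0.4, -1.9]
opening: 0.311
grip_force: 30.0
```

arm_command(delta_pos=[[-0.008,-0.12,0],[-0.02,-0.25,0],[-0.03,-0.38,0],[-0.04,-0.51,0],[-0.05,-0.64,0]], delta_rot=[[0,0,0],[0,0,0],[0,0,0],[0,0,0],[0,0,0]], claw=[1,1,1,1,1])

```text
t: 3.22
eef_pos: [480.5, 110.5, 136.3]
tcp_rot: [3.141, 0.0, 1.571]
ft_force: [1.3, 0.4, -1.2]
opening: 0.305
grip_force: 30.0
```

arm_command(delta_pos=[[-0.008,-0.13,0],[-0.02,-0.26,0],[-0.03,-0.39,0],[-0.04,-0.51,0],[-0.048,-0.6,0]], delta_rot=[[0,0,0],[0,0,0],[0,0,0],[0,0,0],[0,0,0]], claw=[1,1,1,1,1])

```text
t: 3.63
eef_pos: [468.7, -40.2, 136.3]
tcp_rot: [3.141, 0.0, 1.57]
ft_force: [-0.5, 0.2, -1.1]
opening: 0.308
grip_force: 30.0
```

arm_command(delta_pos=[[0,-0.08,0],[0,-0.13,0],[0,-0.13,-0.03],[0,-0.13,-0.12],[0,-0.13,-0.2]], delta_rot=[[0,0,0],[0,0,0],[0,0,0],[0,0,0],[0,0,0]], claw=[1,1,1,1,1])

```text
t: 4.05
eef_pos: [469.2, -70.5, 85.5]
tcp_rot: [3.14, 0.0, 1.57]
ft_force: [0.7, 0.6, -1.8]
opening: 0.306
grip_force: 30.0
```

```bash
python3 - <<'E'
from cell import *
from h import *
print(state()["eef_pos"])
for n,b in (("scene",(220,120,330,230)),("side",(240,150,350,270))):
    i=read_camera(n);cv2.imwrite(f"pics/{n}2.png",cv2.resize(i[b[1]:b[3],b[0]:b[2]],None,fx=3,fy=3,interpolation=2)[...,::-1])
a=cv2.imread("pics/scene2.png");b=cv2.imread("pics/side2.png");H=max(len(a),len(b))
p=lambda q:cv2.copyMakeBorder(q,0,H-len(q),0,0,0)
cv2.imwrite("pics/both2.png",np.hstack([p(a),p(b)]))
E
```

```text
[469.15760813 -70.45765182  85.53162859]
```

View pics/both2.png

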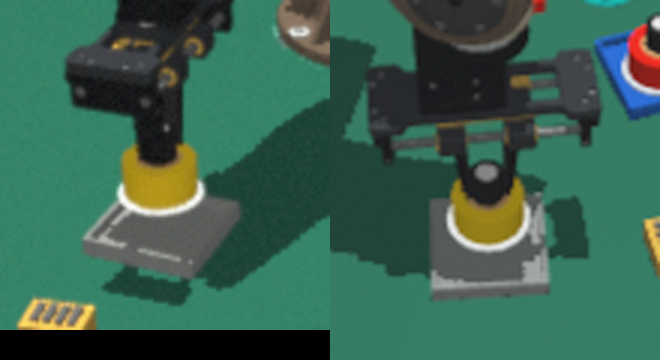

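The spool hangs centred in x above the grey tray: in the side crop the foot is at x≈488 and the tray spans 432–549. In the scene view it sits behind and above the tray as expected for its height.

arm_command(delta_pos=[[0,0,-0.06],[0,0,-0.11],[0,0,-0.14],[0,0,-0.154],[0,0,-0.156]], delta_rot=[[0,0,0],[0,0,0],[0,0,0],[0,0,0],[0,0,0]], claw=[1,1,1,1,1])

```text
t: 4.57
eef_pos: [469.1, -70.4, 47.0]
tcp_rot: [-3.141, -0.0, 1.571]
ft_force: [-0.2, -0.9, -2.2]
opening: 0.306
grip_force: 30.0
```

arm_command(delta_pos=[[0,0,0],[0,0,0],[0,0,0],[0,0,0],[0,0,0]], delta_rot=[[0,0,0],[0,0,0],[0,0,0],[0,0,0],[0,0,0]], claw=[1,1,0.4,0.4,0.4])

```text
t: 4.98
eef_pos: [469.3, -70.8, 47.3]
tcp_rot: [3.141, 0.0, 1.571]
ft_force: [-0.7, -0.4, 0.3]
opening: 0.463
grip_force: 0.0
```

arm_command(delta_pos=[[0,0,0],[0,0,0],[0,0,0],[0,0,0.02],[0,0,0.15]], delta_rot=[[0,0,0],[0,0,0],[0,0,0],[0,0,0],[0,0,0]], claw=[0.4,0.4,0.4,0.4,0.4])

```text
t: 5.4
eef_pos: [467.4, -70.3, 81.8]
tcp_rot: [-3.135, -0.002, 1.571]
ft_force: [-0.1, -0.3, -0.3]
opening: 0.597
grip_force: 0.0
```

arm_command(delta_pos=[[0,0,0.14],[0.1,0.11,0.2],[0.21,0.23,0.2],[0.32,0.35,0.2],[0.42,0.46,0.2]], delta_rot=[[0,0,0],[0,0,0],[0,0,0],[0,0,0],[0,0,0]], claw=[0.4,0.4,0.4,0.4,0.4])

```text
t: 5.82
eef_pos: [575.4, 45.9, 135.5]
tcp_rot: [3.14, 0.0, 1.57]
ft_force: [0.1, -1.4, 0.2]
opening: 0.596
grip_force: 0.0
```

arm_command(delta_pos=[[0.1,0.11,0],[0.2,0.22,0],[0.28,0.3,0],[0.28,0.3,0],[0.28,0.3,0]], delta_rot=[[0,0,0],[0,0,0],[0,0,0],[0,0,0],[0,0,0]], claw=[0.4,0.4,0.4,0.4,0.4])

```text
t: 6.23
eef_pos: [644.2, 120.4, 134.1]
tcp_rot: [-3.141, 0.0, 1.573]
ft_force: [-0.3, 0.0, -0.2]
opening: 0.599
grip_force: 0.0
```

arm_command(delta_pos=[[0.022,0.024,0],[0.022,0.024,-0.1],[0.022,0.024,-0.2],[0.022,0.024,-0.28],[0.022,0.024,-0.32]], delta_rot=[[0,0,0],[0,0,0],[0,0,0],[0,0,0],[0,0,0]], claw=[0.4,0.4,0.4,0.4,0.4])

```text
t: 6.65
eef_pos: [648.4, 124.5, 52.4]
tcp_rot: [-3.139, 0.0, 1.57]
ft_force: [-1.8, -0.0, 0.3]
opening: 0.6
grip_force: 0.0
```

arm_command(delta_pos=[[0,0,-0.02],[0,0,-0.034],[0,0,-0.034],[0,0,-0.034],[0,0,-0.034]], delta_rot=[[0,0,0],[0,0,0],[0,0,0],[0,0,0],[0,0,0]], claw=[0.4,0.4,0.4,0.4,0.4])

```text
t: 7.07
eef_pos: [650.1, 125.3, 47.0]
tcp_rot: [3.14, -0.0, 1.571]
ft_force: [0.5, 0.1, -0.3]
opening: 0.6
grip_force: 0.0
```

arm_command(delta_pos=[[0,0,0],[0,0,0],[0,0,0],[0,0,0],[0,0,0]], delta_rot=[[0,0,0],[0,0,0],[0,0,0],[0,0,0],[0,0,0]], claw=[1,1,1,1,1])

```text
t: 7.48
eef_pos: [649.8, 125.3, 46.0]
tcp_rot: [3.141, 0.0, 1.571]
ft_force: [0.9, 0.4, 1.0]
opening: 0.309
grip_force: 30.1
```

arm_command(delta_pos=[[0,0,0],[0,0,0.02],[0,0,0.1],[0,0,0.22],[0,0,0.36]], delta_rot=[[0,0,0],[0,0,0],[0,0,0],[0,0,0],[0,0,0]], claw=[1,1,1,1,1])

```text
t: 7.9
eef_pos: [648.5, 125.2, 135.5]
tcp_rot: [-3.138, 0.0, 1.571]
ft_force: [0.9, -0.9, -1.5]
opening: 0.311
grip_force: 30.0
```

```bash
python3 look.py w2; python3 -c "
from cell import *
print(state()['eef_pos'])"
```

```text
[651.6 125.6 143.8]
red [320. 223.] area 4385.0 minrect [61. 90.] z14 [646.7  92.8] z38 [646.9 102.2]
red [154.  50.] area 11854.0 minrect [118. 123.] z14 [494.1 263.2] z38 [506.7 258.6]
blue [328. 183.] area 6815.0 minrect [93. 98.] z14 [655.2 138.5] z38 [654.7 144.1]
blue [565.  70.] area 19613.5 minrect [139. 153.] z14 [874.9 245.9] z38 [856.3 242.7]
yellow [290. 337.] area 4650.0 minrect [ 20. 305.] z14 [610.  -57.5] z38 [613.2 -35.8]
[651.60108858 125.57904803 143.83310937]
```

arm_command(delta_pos=[[-0.1,0.095,0],[-0.2,0.19,0],[-0.31,0.29,0],[-0.42,0.39,0],[-0.52,0.49,0]], delta_rot=[[0,0,0],[0,0,0],[0,0,0],[0,0,0],[0,0,0]], claw=[1,1,1,1,1])

```text
t: 8.37
eef_pos: [517.8, 248.5, 136.0]
tcp_rot: [-3.141, 0.0, 1.57]
ft_force: [-0.2, 1.3, -1.9]
opening: 0.309
grip_force: 30.0
```

arm_command(delta_pos=[[-0.06,0.06,0],[-0.09,0.09,0],[-0.1,0.094,0],[-0.1,0.094,-0.04],[-0.1,0.094,-0.1]], delta_rot=[[0,0,0],[0,0,0],[0,0,0],[0,0,0],[0,0,0]], claw=[1,1,1,1,1])

```text
t: 8.78
eef_pos: [496.1, 270.9, 111.2]
tcp_rot: [3.139, -0.001, 1.57]
ft_force: [-0.1, 0.1, -2.4]
opening: 0.303
grip_force: 30.0
```

```bash
python3 - <<'E'
from cell import *
from h import *
S=[]
for n,b in (("scene",(345,140,475,260)),("side",(235,70,365,190))):
    i=read_camera(n);S.append(cv2.resize(i[b[1]:b[3],b[0]:b[2]],None,fx=3,fy=3,interpolation=2)[...,::-1])
cv2.imwrite("pics/both3.png",np.hstack(S));print(state()["eef_pos"])
E
```

```text
[494.6451941  269.91356572 108.63067455]
```

View pics/both3.png

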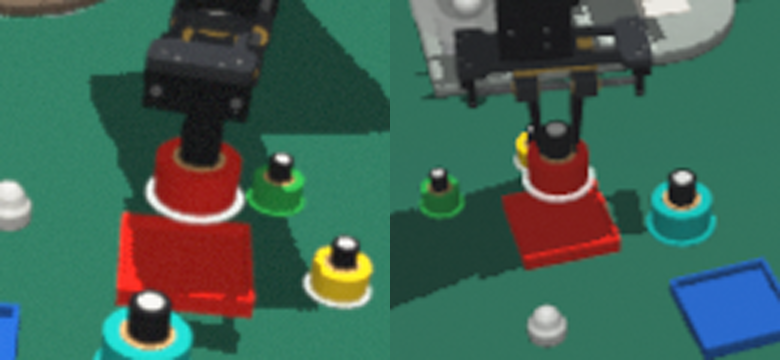

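The red spool hangs above the now empty red tray. The nut and look-alikes are undisturbed and the blue tray is empty. Next is lowering it.

arm_command(delta_pos=[[0,0,-0.09],[0,0,-0.16],[0,0,-0.21],[0,0,-0.24],[0,0,-0.256]], delta_rot=[[0,0,0],[0,0,0],[0,0,0],[0,0,0],[0,0,0]], claw=[1,1,1,1,1])

```text
t: 9.3
eef_pos: [495.0, 270.5, 46.0]
tcp_rot: [-3.14, 0.001, 1.57]
ft_force: [-4.9, -0.9, 18.2]
opening: 0.309
grip_force: 30.0
```

arm_command(delta_pos=[[0,0,0],[0,0,0],[0,0,0],[0,0,0],[0,0,0]], delta_rot=[[0,0,0],[0,0,0],[0,0,0],[0,0,0],[0,0,0]], claw=[1,1,1,1,0.4])

```text
t: 9.72
eef_pos: [494.9, 271.4, 47.5]
tcp_rot: [3.141, -0.0, 1.571]
ft_force: [0.0, -0.5, 0.5]
opening: 0.34
grip_force: 0.0
```

arm_command(delta_pos=[[0,0,0],[0,0,0],[0,0,0.03],[0,0,0.18],[0,0,0.34]], delta_rot=[[0,0,0],[0,0,0],[0,0,0],[0,0,0],[0,0,0]], claw=[0.4,0.4,0.4,0.4,0.4])

```text
t: 10.13
eef_pos: [493.7, 270.9, 131.9]
tcp_rot: [-3.138, 0.002, 1.571]
ft_force: [-0.7, -0.2, 0.4]
opening: 0.594
grip_force: 0.0
```

arm_command(delta_pos=[[0.03,-0.13,0],[0.05,-0.27,0],[0.08,-0.41,0],[0.11,-0.55,0],[0.14,-0.69,0]], delta_rot=[[0,0,0],[0,0,0],[0,0,0],[0,0,0],[0,0,0]], claw=[0.4,0.4,0.4,0.4,0.4])

```text
t: 10.55
eef_pos: [529.7, 97.3, 132.8]
tcp_rot: [3.141, -0.0, 1.571]
ft_force: [0.9, 0.4, 0.1]
opening: 0.598
grip_force: 0.0
```

arm_command(delta_pos=[[0.04,-0.13,0],[0.08,-0.27,0],[0.12,-0.42,0],[0.16,-0.57,0],[0.2,-0.72,0]], delta_rot=[[0,0,0],[0,0,0],[0,0,0],[0,0,0],[0,0,0]], claw=[0.4,0.4,0.4,0.4,0.4])

```text
t: 10.97
eef_pos: [579.9, -83.1, 132.7]
tcp_rot: [3.141, 0.0, 1.571]
ft_force: [0.6, 0.3, 0.7]
opening: 0.601
grip_force: 0.0
```

arm_command(delta_pos=[[0.04,-0.15,0],[0.08,-0.3,0],[0.12,-0.45,0],[0.14,-0.6,0],[0.15,-0.72,0]], delta_rot=[[0,0,0],[0,0,0],[0,0,0],[0,0,0],[0,0,0]], claw=[0.4,0.4,0.4,0.4,0.4])

```text
t: 11.38
eef_pos: [617.4, -264.0, 132.5]
tcp_rot: [3.141, 0.001, 1.57]
ft_force: [0.1, 0.1, 0.0]
opening: 0.601
grip_force: 0.0
```

arm_command(delta_pos=[[0,-0.078,0],[0,-0.078,-0.06],[0,-0.078,-0.16],[0,-0.078,-0.26],[0,-0.078,-0.3]], delta_rot=[[0,0,0],[0,0,0],[0,0,0],[0,0,0],[0,0,0]], claw=[0.4,0.4,0.4,0.4,0.4])

```text
t: 11.8
eef_pos: [615.9, -280.3, 54.5]
tcp_rot: [-3.139, -0.002, 1.57]
ft_force: [-0.4, 0.3, -1.1]
opening: 0.598
grip_force: 0.0
```

arm_command(delta_pos=[[0,0,-0.02],[0,0,-0.04],[0,0,-0.046],[0,0,-0.046],[0,0,-0.046]], delta_rot=[[0,0,0],[0,0,0],[0,0,0],[0,0,0],[0,0,0]], claw=[0.4,0.4,0.4,0.4,0.4])

```text
t: 12.22
eef_pos: [617.6, -280.9, 46.5]
tcp_rot: [3.14, 0.001, 1.571]
ft_force: [0.5, -0.2, 0.4]
opening: 0.599
grip_force: 0.0
```

arm_command(delta_pos=[[0,0,0],[0,0,0],[0,0,0],[0,0,0],[0,0,0]], delta_rot=[[0,0,0],[0,0,0],[0,0,0],[0,0,0],[0,0,0]], claw=[1,1,1,1,1])

```text
t: 12.63
eef_pos: [617.3, -280.8, 45.6]
tcp_rot: [3.141, 0.0, 1.571]
ft_force: [0.0, -0.4, 1.4]
opening: 0.312
grip_force: 30.1
```

arm_command(delta_pos=[[0,0,0],[0,0,0.02],[0,0,0.1],[0,0,0.22],[0,0,0.36]], delta_rot=[[0,0,0],[0,0,0],[0,0,0],[0,0,0],[0,0,0]], claw=[1,1,1,1,1])

```text
t: 13.05
eef_pos: [616.1, -280.2, 134.8]
tcp_rot: [-3.138, -0.002, 1.571]
ft_force: [1.5, -1.3, -1.9]
opening: 0.308
grip_force: 30.0
```

arm_command(delta_pos=[[0.01,0.12,0],[0.02,0.26,0],[0.03,0.4,0],[0.04,0.54,0],[0.06,0.68,0]], delta_rot=[[0,0,0],[0,0,0],[0,0,0],[0,0,0],[0,0,0]], claw=[1,1,1,1,1])

```text
t: 13.47
eef_pos: [631.5, -109.2, 135.6]
tcp_rot: [-3.141, -0.0, 1.57]
ft_force: [0.6, 0.3, -2.0]
opening: 0.307
grip_force: 30.0
```

```bash
python3 - <<'E'
from cell import *
from h import *
B={"scene":{"tray_blue":("blue",(296,225,360,278)),"tray_yellow":("yellow",(138,190,200,232))},"side":{"tray_blue":("blue",(320,145,380,195)),"tray_yellow":("yellow",(332,265,400,322))}}
for n in B:
    im=read_camera(n);c=calibration(n)
    for k,(col,b) in B[n].items():
        p,a,r=hull(im,col,b);print(n,k,np.round(p,1),a,r,np.round(ray(c,p,8),1))
S=[]
for n,b in (("scene",(130,180,250,260)),("scene",(285,215,405,295)),("side",(320,255,420,330)),("side",(305,135,405,210))):
    i=read_camera(n);S.append(cv2.resize(i[b[1]:b[3],b[0]:b[2]],(390,290),interpolation=2)[...,::-1])
cv2.imwrite("pics/q4.png",np.vstack([np.hstack(S[:2]),np.hstack(S[2:])]))
print(state()["eef_pos"])
E
python3 look.py w3
```

```text
scene tray_blue [327.1 258.5] 1700.5 (301, 239, 52, 39) [656.1 129.1]
scene tray_yellow [169.1 214.7] 1269.5 (143, 200, 53, 30) [ 622.1 -281.6]
side tray_blue [351.1 183.7] 187.0 (339, 180, 31, 11) [649.2  80.8]
side tray_yellow [366.1 296.6] 1745.0 (338, 272, 57, 51) [ 620.8 -288. ]
[ 632.01451807 -111.46001236  135.4116164 ]
[ 632.  -111.8  135.4]
red [463. 110.] area 3093.0 minrect [ 29. 113.] z14 [769.3 -26.4] z38 [757.9 -26.6]
blue [490. 327.] area 1688.5 minrect [55. 35.] z14 [ 838.4 -279.2] z38 [ 821.4 -258.7]
blue [320. 224.] area 4002.0 minrect [57. 89.] z14 [ 630.8 -144.7] z38 [ 630.8 -135.2]
blue [560. 237.] area 16904.0 minrect [168. 110.] z14 [ 895.9 -159.6] z38 [ 874.1 -149. ]
yellow [319. 318.] area 16178.5 minrect [ 87. 278.] z14 [ 630.1 -267. ] z38 [ 630.2 -247.5]
yellow [311. 170.] area 1000.5 minrect [29. 35.] z14 [621.5 -84.6] z38 [622.3 -80.1]
yellow [151. 158.] area 3835.5 minrect [60. 79.] z14 [459.3 -72. ] z38 [473.4 -68.5]
```

View pics/q4.png

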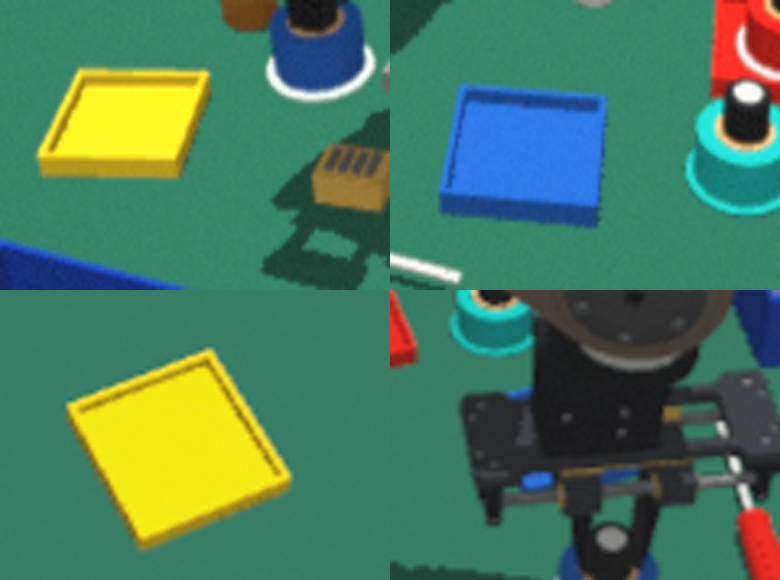

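Both yellow and blue trays are empty, and the blue spool is held upright. The hulls put blue at about (654,126.5) and yellow at about (621.5,-285).

arm_command(delta_pos=[[0.012,0.13,0],[0.024,0.27,0],[0.036,0.41,0],[0.05,0.55,0],[0.06,0.68,0]], delta_rot=[[0,0,0],[0,0,0],[0,0,0],[0,0,0],[0,0,0]], claw=[1,1,1,1,1])

```text
t: 14.23
eef_pos: [647.3, 59.7, 135.4]
tcp_rot: [3.142, -0.0, 1.569]
ft_force: [0.8, 0.0, -2.3]
opening: 0.309
grip_force: 30.0
```

arm_command(delta_pos=[[0.012,0.13,0],[0.024,0.24,0],[0.024,0.27,0],[0.024,0.27,-0.04],[0.024,0.27,-0.1]], delta_rot=[[0,0,0],[0,0,0],[0,0,0],[0,0,0],[0,0,0]], claw=[1,1,1,1,1])

```text
t: 14.65
eef_pos: [653.8, 125.8, 110.7]
tcp_rot: [3.139, 0.0, 1.571]
ft_force: [-0.5, 0.7, -2.2]
opening: 0.307
grip_force: 30.0
```

arm_command(delta_pos=[[0,0,-0.09],[0,0,-0.16],[0,0,-0.21],[0,0,-0.24],[0,0,-0.254]], delta_rot=[[0,0,0],[0,0,0],[0,0,0],[0,0,0],[0,0,0]], claw=[1,1,1,1,1])

```text
t: 15.07
eef_pos: [652.8, 125.5, 45.6]
tcp_rot: [-3.14, 0.0, 1.569]
ft_force: [-10.1, -1.6, 23.5]
opening: 0.307
grip_force: 30.0
```

arm_command(delta_pos=[[0,0,0],[0,0,0],[0,0,0],[0,0,0],[0,0,0]], delta_rot=[[0,0,0],[0,0,0],[0,0,0],[0,0,0],[0,0,0]], claw=[1,1,1,1,0.4])

```text
t: 15.48
eef_pos: [653.5, 126.9, 47.6]
tcp_rot: [3.14, -0.0, 1.571]
ft_force: [-0.2, -0.9, -0.7]
opening: 0.341
grip_force: 0.0
```

arm_command(delta_pos=[[0,0,0],[0,0,0],[0,0,0.03],[0,0,0.18],[0,0,0.34]], delta_rot=[[0,0,0],[0,0,0],[0,0,0],[0,0,0],[0,0,0]], claw=[0.4,0.4,0.4,0.4,0.4])

```text
t: 15.9
eef_pos: [652.1, 126.7, 131.6]
tcp_rot: [-3.138, 0.0, 1.571]
ft_force: [0.2, -0.3, 1.0]
opening: 0.59
grip_force: 0.0
```

arm_command(delta_pos=[[-0.1,-0.11,0],[-0.2,-0.21,0],[-0.3,-0.32,0],[-0.4,-0.43,0],[-0.5,-0.54,0]], delta_rot=[[0,0,0],[0,0,0],[0,0,0],[0,0,0],[0,0,0]], claw=[0.4,0.4,0.4,0.4,0.4])

```text
t: 16.32
eef_pos: [526.9, -9.1, 132.7]
tcp_rot: [3.14, 0.0, 1.571]
ft_force: [1.1, -0.7, -0.7]
opening: 0.6
grip_force: 0.0
```

arm_command(delta_pos=[[-0.1,-0.11,0],[-0.2,-0.21,0],[-0.24,-0.25,0],[-0.24,-0.25,0],[-0.24,-0.25,0]], delta_rot=[[0,0,0],[0,0,0],[0,0,0],[0,0,0],[0,0,0]], claw=[0.4,0.4,0.4,0.4,0.4])

```text
t: 16.73
eef_pos: [468.4, -71.2, 132.7]
tcp_rot: [3.14, 0.0, 1.569]
ft_force: [0.6, 0.8, 0.5]
opening: 0.6
grip_force: 0.0
```

```bash
python3 - <<'E'
from cell import *
print(state()["eef_pos"])
E
```

```text
[468.43995933 -71.16972183 132.68009971]
```

Above the yellow spool, so descend, grip and lift.

arm_command(delta_pos=[[0,0,-0.08],[0,0,-0.18],[0,0,-0.27],[0,0,-0.32],[0,0,-0.346]], delta_rot=[[0,0,0],[0,0,0],[0,0,0],[0,0,0],[0,0,0]], claw=[0.4,0.4,0.4,0.4,0.4])

```text
t: 17.15
eef_pos: [468.6, -69.7, 43.9]
tcp_rot: [-3.14, -0.001, 1.572]
ft_force: [-0.4, -1.2, 0.7]
opening: 0.599
grip_force: 0.0
```

arm_command(delta_pos=[[0,0,0],[0,0,0],[0,0,0],[0,0,0],[0,0,0]], delta_rot=[[0,0,0],[0,0,0],[0,0,0],[0,0,0],[0,0,0]], claw=[0.4,1,1,1,1])

```text
t: 17.57
eef_pos: [468.5, -70.7, 46.1]
tcp_rot: [3.14, 0.0, 1.571]
ft_force: [0.3, -0.3, -0.0]
opening: 0.376
grip_force: 0.0
```

arm_command(delta_pos=[[0,0,0],[0,0,0.02],[0,0,0.1],[0,0,0.22],[0,0,0.36]], delta_rot=[[0,0,0],[0,0,0],[0,0,0],[0,0,0],[0,0,0]], claw=[1,1,1,1,1])

```text
t: 17.98
eef_pos: [467.1, -70.5, 135.8]
tcp_rot: [-3.139, -0.001, 1.571]
ft_force: [0.8, -1.1, -1.8]
opening: 0.309
grip_force: 30.0
```

arm_command(delta_pos=[[0.08,-0.11,0],[0.16,-0.22,0],[0.24,-0.33,0],[0.32,-0.45,0],[0.4,-0.56,0]], delta_rot=[[0,0,0],[0,0,0],[0,0,0],[0,0,0],[0,0,0]], claw=[1,1,1,1,1])

```text
t: 18.4
eef_pos: [568.7, -212.3, 136.0]
tcp_rot: [3.141, 0.0, 1.571]
ft_force: [0.4, 0.6, -1.3]
opening: 0.311
grip_force: 30.0
```

arm_command(delta_pos=[[0.08,-0.11,0],[0.16,-0.22,0],[0.21,-0.296,0],[0.21,-0.296,-0.06],[0.21,-0.296,-0.14]], delta_rot=[[0,0,0],[0,0,0],[0,0,0],[0,0,0],[0,0,0]], claw=[1,1,1,1,1])

```text
t: 18.82
eef_pos: [621.4, -286.3, 101.3]
tcp_rot: [3.139, 0.001, 1.569]
ft_force: [0.0, -0.4, -2.0]
opening: 0.314
grip_force: 30.0
```

```bash
python3 - <<'E'
from cell import *
from h import *
S=[]
for n,b in (("scene",(120,130,250,240)),("side",(305,210,435,320))):
    i=read_camera(n);S.append(cv2.resize(i[b[1]:b[3],b[0]:b[2]],None,fx=3,fy=3,interpolation=2)[...,::-1])
cv2.imwrite("pics/both5.png",np.hstack(S));print(state()["eef_pos"])
E
```

```text
[ 619.02617129 -284.19758392   97.66103328]
```

View pics/both5.png

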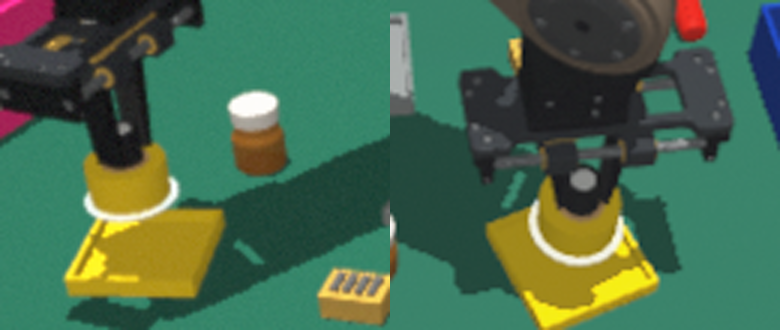

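The yellow spool hangs upright over the yellow tray, with the jar and block clear. Lower it and release.

arm_command(delta_pos=[[0,0,-0.08],[0,0,-0.13],[0,0,-0.17],[0,0,-0.2],[0,0,-0.204]], delta_rot=[[0,0,0],[0,0,0],[0,0,0],[0,0,0],[0,0,0]], claw=[1,1,1,1,1])

```text
t: 19.33
eef_pos: [620.2, -284.3, 48.3]
tcp_rot: [-3.14, -0.001, 1.571]
ft_force: [-1.0, 0.3, -2.3]
opening: 0.312
grip_force: 30.0
```

arm_command(delta_pos=[[0,0,-0.004],[0,0,-0.008],[0,0,-0.008],[0,0,-0.008],[0,0,-0.008]], delta_rot=[[0,0,0],[0,0,0],[0,0,0],[0,0,0],[0,0,0]], claw=[1,1,1,1,0.4])

```text
t: 19.75
eef_pos: [620.8, -284.8, 47.9]
tcp_rot: [3.141, 0.0, 1.571]
ft_force: [0.3, 0.2, -1.4]
opening: 0.339
grip_force: 0.0
```

arm_command(delta_pos=[[0,0,0],[0,0,0],[0,0,0.03],[0,0,0.18],[0,0,0.34]], delta_rot=[[0,0,0],[0,0,0],[0,0,0],[0,0,0],[0,0,0]], claw=[0.4,0.4,0.4,0.4,0.4])

```text
t: 20.17
eef_pos: [619.7, -284.2, 132.0]
tcp_rot: [-3.138, -0.002, 1.571]
ft_force: [0.3, -0.8, 0.6]
opening: 0.594
grip_force: 0.0
```

arm_command(delta_pos=[[0,0,0.1],[-0.1,0.1,0.2],[-0.2,0.2,0.3],[-0.3,0.3,0.4],[-0.4,0.35,0.4]], delta_rot=[[0,0,0],[0,0,0],[0,0,0],[0,0,0],[0,0,0]], claw=[0.4,0.4,0.4,0.4,0.4])

```text
t: 20.58
eef_pos: [520.8, -196.0, 236.8]
tcp_rot: [3.136, 0.003, 1.572]
ft_force: [-0.4, -0.6, 0.7]
opening: 0.6
grip_force: 0.0
```

```bash
python3 - <<'E'
from cell import *
from h import *
S=[]
for n,b in (("scene",(130,150,470,280)),("side",(230,100,420,330))):
    i=read_camera(n);S.append(cv2.resize(i[b[1]:b[3],b[0]:b[2]],None,fx=1.5 if n=="scene" else 1.4,fy=1.5 if n=="scene" else 1.4,interpolation=2)[...,::-1])
H=max(map(len,S));S=[cv2.copyMakeBorder(q,0,H-len(q),0,0,0) for q in S]
cv2.imwrite("pics/end.png",np.hstack(S));print(state()["eef_pos"],np.hstack(S).shape)
E
```

```text
[ 518.01860986 -195.05992205  235.02898389] (322, 776, 3)
```

View pics/end.png

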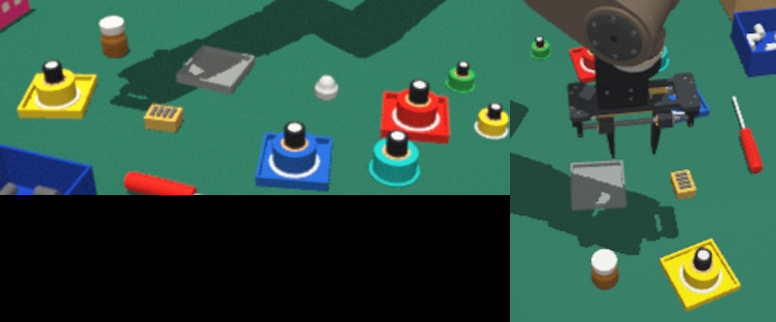

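All three spools stand in their own trays: yellow (57,85), blue (295,150) and red (418,105) in the left panel. The grey tray is empty and the bystanders are in place. One zoom to check that the flanges lie flat.

```bash
python3 - <<'E'
from cell import *
from h import *
i=read_camera("scene")
S=[cv2.resize(i[y:y+60,x:x+64],(260,244),interpolation=2)[...,::-1] for x,y in((138,180),(294,225),(376,195))]
cv2.imwrite("pics/end2.png",np.hstack(S))
E
```

```text
(no output)
```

View pics/end2.png

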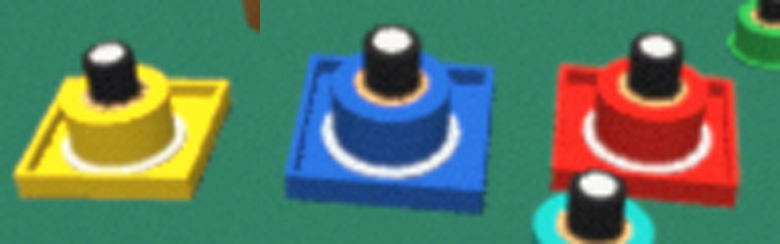

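The zoom shows all three flanges lying flat inside their tray walls, so I'm handing the job in.

```bash
python3 -c "
from cell import *
print(job_done())"
```

```text
the job is handed in; nothing more can be done
None
```

The job is handed in (the verdict was not shown): the red, blue and yellow spools each stand upright in their own tray, the grey tray is empty, and the block, jar and nut look undisturbed in the last pictures.

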